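# Click the filter wheel on to the blue filter and lock it

## Task

Set the colour-filter wheel on the sloping unit to the blue filter: turn its black knob clockwise (seen looking onto the knob), counting one click for each filter, until exactly the blue one stands under the dark window frame at the rear and the wheel rests in its click. Then slide the lock with the red post fully home, so that its bolt holds the wheel there, and let go; leave the things standing around undisturbed.

Things in the scene. Friction and masses are not known exactly. Their poses are not given: they have to be found in the camera images.
- unit: Dark wedge housing, fixed, with white panel 176 x 226 mm (y -80 to +146) sloping 35 deg. Origin on the tray below the hub; x to the high rear side, y along the panel toward the lock, z up. Panel normal = wheel and knob axis = (-0.574, 0, 0.819) in this frame; it meets the panel's face 84 mm above the origin. The lock slides along this y.
- wheel (a joint): Angle of filter wheel and knob, rad, growing clockwise seen looking onto the knob. A click every 30 deg: 0 red in the window, 0.524 orange, 1.047 yellow, 1.571 green, 2.094 teal, 2.618 blue, 3.142 violet, 3.665 pink; end stops at -0.21 and 3.87. Starts in click red, orange or yellow; when let go it springs to the nearest click; about 0.06 N m takes it over one.
- lock (a joint): Travel of the lock slide, m: 0 = fully home, its bolt 8 mm deep in a slot of the wheel's rim; 0.014 = fully withdrawn. Starts at 0.011 to 0.014; about 2 N of friction, stays where left. Bolt 6 mm wide, slots 8 mm or more: it goes home only when the wheel rests in a click.
- knob_grip (a point): Grip point of the fluted round black knob (diameter 36 mm, 28 mm tall, white line on top pointing at the red filter), on its axis 12 mm below its top. z = outward axis. 30 mm below this point is the face of the 124 mm wheel; a dark window frame at the rear, from 40 mm off the axis outward, rises to 24 mm below this point.
- lock_grip (a point): Grip point of the red lock post, diameter 14 mm, square to the panel: on its axis, 9 mm below its top, 31 mm above the panel. Grey slide and rails reach up to 22 mm below this point, the flared foot to 17 mm. Push along the unit's -y, toward the knob, to lock; post and knob axes are 99 mm apart when home.
- stain_bottle: Brown bottle with dark cap, 48 mm diameter, 85 mm tall, standing loose right of the unit; origin at its foot.
- dish: Clear petri dish, 93 mm diameter, 15 mm tall, loose, right front; origin at its underside.
- beaker: Clear beaker, 77 mm wide, 92 mm tall, loose, left of the unit; origin at its foot.
- marker: Black-capped white marker pen, 130 mm long, 14 mm thick, lying loose at the left front; origin at the middle of its underside.
- blue_filter (a point): Centre of the blue filter, a disc 16 mm across on top of the wheel, 39 mm from the axis; turns with the wheel. The eight filters lie 30 deg apart: red, orange, yellow, green, teal, blue, violet, pink, counterclockwise from red.
- window (a point): Fixed point on the wheel's rear side where the centre of the filter in use stands, between the two prongs of the dark fork-shaped window frame; 39 mm from the axis.

How it is judged:
On the way:
1. the wheel stands with the blue filter in the window, the lock still withdrawn (value of joint wheel between 2.538 and 2.698 rad and value of joint lock above 0.008 m), for 0.2 s.
At the end, for the whole second after the job is handed in: The wheel is at rest in the click of the blue filter (within about 4.5 deg) and the lock is within 2 mm of fully home (value of joint wheel between 2.538 and 2.698 rad and value of joint lock below 0.002 m and velocity of joint wheel between -0.05 and 0.05 rad/s); the robot touches nothing.
It fails at once if a bystander was pushed more than 15 mm or tipped over (distance of any of stain_bottle, dish, beaker, marker from where it was at the start of the episode above 0.015 m or angle between any of stain_bottle, beaker's own z axis and vertical above 0.5 rad).
It also fails if it takes over 64 s, if anything falls off the work surface, if the arm or the gripper's body presses on something with over 40 N, if the wrist force passes 120 N, or if a joint passes its speed limit or range.

## Robot

A 6-joint arm with a two-finger parallel gripper is mounted at the origin on a cart in front of the work surface, level with it; the furniture and walls round the work are solid. World frame = base frame: x ahead of the robot, y to its left, z up, the work surface at z = 0. Lengths are in m, angles in rad, forces in N, time in s.
With the tool pointing down it reaches from about 0.325 to 0.85 m from the base axis. Payload 4.4 kg.
Tool frame: the origin (TCP) lies at the very end of the fingers, on their centre line; the grasp point (between the pads) lies 19 mm behind it (bot.pinch_z is the distance from the TCP to the grasp point, in m); z points along the fingers, y is the line along which they close (so a half turn about z gives the same grasp; the last joint's range is limited). The gripper opens to 94 mm and grips with 3 to 60 N. Pads are 16 mm wide; open, the fingers measure 119 mm over their backs; the gripper's body (75 mm by 177 mm) begins 78 mm behind the grasp point.
Start: joints at [0.955, 0.207, 1.542, -0, 1.393, -0.15], TCP at [0.258, 0.514, 0.205] pointing down, gripper open.
Joint ranges: [-2.73, 2.73], [-0.86, 2.22], [0.23, 2.46], [-1.11, 4.25], [0.08, 2.63], [-2.82, 2.82]. Speed limits (rad/s): [2.79, 2.79, 3.14, 3.14, 3.14, 3.14].

## Interface

Orientations are given as a rotation vector (axis times angle).
In Python, from rig import bot gives the robot as it stands.
- The arm moves only by the tool step_arm, never from a script. Its argument "commands" is a list of rows, each a list of 5 numbers: the opening, from 0 (shut) to 1 (fully open), then the shift along the tool's x, y, z normalised to -1 to 1, where 1 is 150 mm, then the turn about the tool's z normalised to -1 to 1, where 1 is 6 degrees. In form: [[jaw, tx, ty, tz, spin], ...]. A call has 1 to 8 rows; each row shifts and turns the commanded pose from where the row before left it, along the tool's axes as they then stand; what a row does not reach is not made up. A row lasts 1/10 s, in which the tool goes at most 50 mm and 8.59 degrees, less where a joint would pass 70% of its speed; a pose out of reach is approached as far as the arm can. A call with a number of a shift or a turn outside -1 to 1 is refused whole. A call with a gripper value outside its range is refused whole. The fingers move at their own pace and stop on an object; "grip_force" is the grip in N (left out, the last holds). Time passes only in rows, so rows that do not move let the fingers close. It gives the time, the measured TCP pose, the force, the opening and the grip force at its end, in the units of the state.
- bot.state(): the state, without advancing time (a new reading comes with each control period).
- bot.camera(name): name is "scene" or "side" or "wrist"; returns the picture (420x560x3 uint8, red, green, blue); there is no depth.
- bot.camera_info(name): a dict with "camera_matrix" (3x3 intrinsics, pixels), "dist_coeffs" ([k1, k2, p1, p2, k3] as OpenCV has them; the pictures are not rectified), "R" (3x3) and "t" (3): a world point X has camera coordinates R X + t; the wrist camera has in their place "mount" (4x4, takes a point from camera to tool coordinates, whose origin is the TCP and whose axes are the flange's). Camera axes: x right, y down, z forward; pixel columns grow to the right and rows downward; lengths in m; the calibration is good to about 2 mm. A picture is of the moment at which its call begins: read the wrist's pose just before it. camera_info takes no time and is no camera call.
- bot.close_job(): hands the job in; it is judged then, once.
The state is a dict: "time": time; "joint_positions": joint angles; "qd": joint speeds; "joint_torque": joint torques, N m; "tcp_pos": TCP position; "orientation": TCP orientation; "ft_force": force on the tool from outside, world axes, zero at the start; "torque": the same for the moment, N m; "gripper_width": finger opening in m; "grip_force": force on a finger pad.
Only numpy, scipy, OpenCV 4.12 (cv2) and the standard library are available. Lean on these libraries where they do the work, as an engineer would, in place of code of your own. Each camera call takes 0.05 s, during which the arm holds its last target. There are 200 camera calls.

## Working session

There is one attempt and no reset: what is moved stays moved. The work goes in short steps, Python scripts to look and compute and a tool call to move; the robot and the scene stay as the last step left them, time stands still between calls to the robot, and variables do not carry over. Pictures are saved under pics/ and viewed, at most 10 in all, crops included, and the job is handed in when it is done.

Besides the shell and the picture viewer there is one more tool, called in YAML: its name, and indented under it one key for each argument. step_arm: Moves the arm, as the interface text tells. Scaled input: -1 to 1 covers 150 mm each way for a shift and 6 degrees each way for a turn. Its arguments: {"type":"object","properties":{"commands":{"type":"array"},"grip_force":{"type":"number"}},"required":["commands"]}

```bash
mkdir -p pics; ls; python3 - <<'E'
from rig import bot
import cv2,numpy as np
s=bot.state();print(s)
a=[]
for n in ("scene","side"):
    im=bot.camera(n);np.save(f"{n}0.npy",im);cv2.imwrite(f"pics/{n}0.png",im[:,:,::-1])
    i=bot.camera_info(n);print(n,{k:np.round(v,3).tolist() for k,v in i.items()})
print(bot.camera_info("wrist"))
E
```

```text
pics
{'time': 0.0, 'joint_positions': array([ 9.54520536e-01,  2.07417431e-01,  1.54293674e+00, -4.97525305e-05,
        1.39348594e+00, -1.50495840e-01]), 'qd': array([-5.03466720e-05, -7.28871461e-05,  1.18051370e-03, -8.29788075e-04,
        5.22318556e-05,  6.31876302e-04]), 'joint_torque': array([-1.00675129e-04, -3.70874834e+01, -2.81421483e+01,  6.98073185e-02,
        3.60862655e-02, -1.83388197e-04]), 'tcp_pos': array([0.25779818, 0.51307266, 0.20430044]), 'orientation': array([-0.72485211, -3.05600829,  0.00330193]), 'ft_force': array([-0.78787228, -0.18214137,  0.83670826]), 'torque': array([-0.02762622, -0.03442105,  0.00280867]), 'grip_force': 0.0, 'gripper_width': 0.09342563522476144}
scene {'camera_matrix': [[492.821, 0.0, 282.0], [0.0, 492.821, 208.148], [0.0, 0.0, 1.0]], 'dist_coeffs': [-0.181, 0.0, 0.0, 0.0, 0.0], 'R': [[0.809, -0.588, -0.004], [-0.383, -0.521, -0.763], [0.446, 0.619, -0.647]], 't': [-0.441, 0.342, 0.706]}
side {'camera_matrix': [[493.356, 0.0, 287.228], [0.0, 493.356, 213.871], [0.0, 0.0, 1.0]], 'dist_coeffs': [-0.056, 0.0, 0.0, 0.0, 0.0], 'R': [[0.939, -0.343, 0.013], [-0.219, -0.627, -0.747], [0.265, 0.699, -0.664]], 't': [-0.52, 0.253, 0.875]}
{'camera_matrix': array([[341.81638272,   0.        , 278.76929662],
       [  0.        , 341.81638272, 212.28757602],
       [  0.        ,   0.        ,   1.        ]]), 'dist_coeffs': array([-0.01818356,  0.        ,  0.        ,  0.        ,  0.        ]), 'mount': array([[-2.91456577e-04, -9.69359760e-01, -2.45645212e-01,
         7.16309615e-02],
       [ 9.99999437e-01, -5.33108224e-04,  9.17246646e-04,
        -1.17432193e-04],
       [-1.02009747e-03, -2.45644806e-01,  9.69359370e-01,
        -1.78434164e-01],
       [ 0.00000000e+00,  0.00000000e+00,  0.00000000e+00,
         1.00000000e+00]])}
```

View pics/scene0.png

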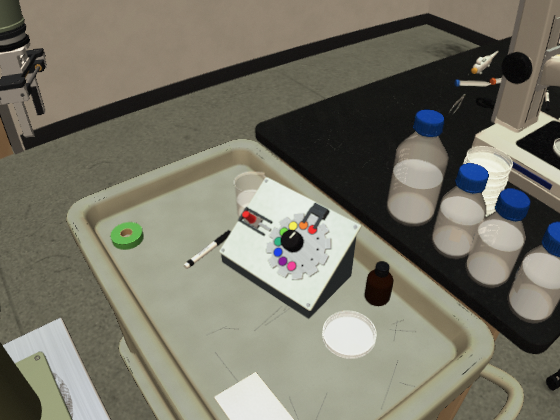

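View pics/side0.png

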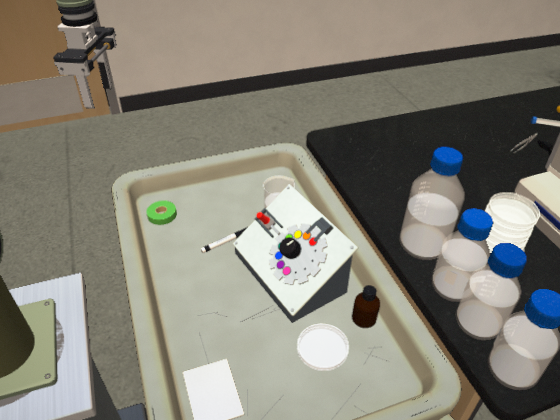

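The scene view shows the sloping unit with its knob at about (291,241), the red post at (248,216) and the window frame at (318,212). The side view has the knob at (290,247) and the post at (264,217). Next I'll triangulate these points.

```bash
cat > h.py <<'E'
import numpy as np,cv2
from rig import bot
from scipy.spatial.transform import Rotation as Ro
def cam(n,st=None):
    i=bot.camera_info(n);K,d=np.array(i["camera_matrix"]),np.array(i["dist_coeffs"])
    if "mount" in i:
        T=np.eye(4);T[:3,:3]=Ro.from_rotvec(st["orientation"]).as_matrix();T[:3,3]=st["tcp_pos"]
        M=np.linalg.inv(T@np.array(i["mount"]));return K,d,M[:3,:3],M[:3,3]
    return K,d,np.array(i["R"]),np.array(i["t"])
def ray(c,p):
    K,d,R,t=c;u=cv2.undistortPoints(np.array([[p]],float),K,d)[0,0]
    v=R.T@np.array([u[0],u[1],1]);return -R.T@t,v/np.linalg.norm(v)
def tri(obs):
    A=np.zeros((3,3));b=np.zeros(3)
    rs=[ray(c,p) for c,p in obs]
    for o,v in rs:
        P=np.eye(3)-np.outer(v,v);A+=P;b+=P@o
    X=np.linalg.solve(A,b);return X,[np.linalg.norm((np.eye(3)-np.outer(v,v))@(X-o))*1e3 for o,v in rs]
def proj(c,X):
    K,d,R,t=c;return cv2.projectPoints(np.array(X,float).reshape(-1,1,3),cv2.Rodrigues(R)[0],t,K,d)[0].reshape(-1,2)
def plane(c,p,n,q):
    o,v=ray(c,p);return o+v*(n@(q-o))/(n@v)
def blobs(im,box,amin=12):
    hsv=cv2.cvtColor(im,cv2.COLOR_RGB2HSV);x0,y0,x1,y1=box
    H,S,V=[hsv[:,:,k].astype(int) for k in range(3)];H=H*2
    out=[]
    for nm,lo,hi in [("red",-12,12),("orange",18,42),("yellow",46,66),("green",85,140),("teal",150,190),("blue",200,250),("violet",255,295),("pink",300,345)]:
        h=np.where(H>348,H-360,H);m=((h>=lo)&(h<=hi)&(S>110)&(V>70)).astype(np.uint8)
        z=np.zeros_like(m);z[y0:y1,x0:x1]=m[y0:y1,x0:x1]
        n,_,st,ce=cv2.connectedComponentsWithStats(z)
        out+=[(nm,int(st[k,4]),np.round(ce[k],1).tolist()) for k in range(1,n) if st[k,4]>=amin]
    return out
E
python3 - <<'E'
from h import *
big=[]
for n,b in (("scene",(220,170,360,315)),("side",(230,180,360,320))):
    im=np.load(f"{n}0.npy")
    for x in blobs(im,b): print(n,x)
    big.append(cv2.resize(im[180:300,225:355],(400,370),interpolation=cv2.INTER_CUBIC))
cv2.imwrite("pics/z.png",np.hstack(big)[:,:,::-1])
E
```

```text
scene ('red', 118, [248.8, 216.7])
scene ('red', 54, [311.6, 229.4])
scene ('orange', 51, [303.0, 224.9])
scene ('yellow', 56, [292.5, 225.5])
scene ('green', 37, [282.6, 230.8])
scene ('teal', 46, [277.5, 241.1])
scene ('blue', 57, [277.5, 251.6])
scene ('violet', 53, [282.4, 260.7])
scene ('pink', 63, [291.0, 265.7])
side ('red', 101, [262.7, 217.5])
side ('red', 43, [312.1, 241.4])
side ('orange', 122, [343.9, 203.1])
side ('orange', 42, [306.1, 235.5])
side ('yellow', 46, [297.3, 233.9])
side ('green', 19, [288.5, 236.1])
side ('blue', 45, [278.4, 255.0])
side ('violet', 41, [280.0, 264.0])
side ('pink', 47, [286.1, 270.4])
```

View pics/z.png

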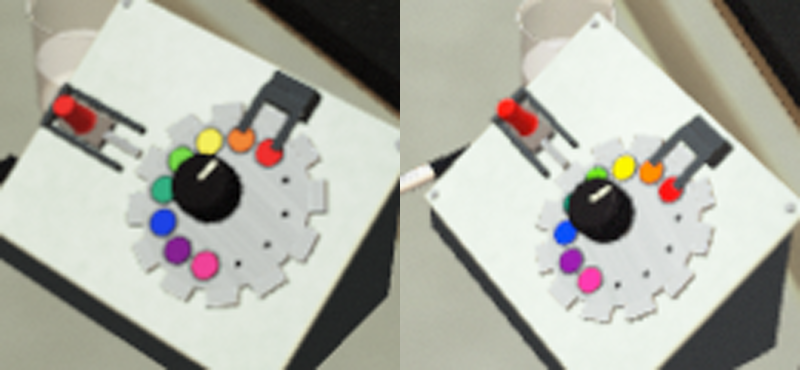

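```bash
cat > fit.py <<'E'
from h import *
from scipy.optimize import least_squares
names=["red","orange","yellow","green","teal","blue","violet","pink"]
N=np.array([-.5736,0,.8192]);E1=np.array([.8192,0,.5736]);E2=np.array([0,1.,0])
def W(p,X):  # unit -> world ; p=x,y,z,yaw
    return Ro.from_euler("z",p[3]).apply(X)+p[:3]
def filt(w,h): 
    a=np.radians(30*np.arange(8))-w
    return np.array([0,0,.084])+h*N+.039*(np.cos(a)[:,None]*E1+np.sin(a)[:,None]*E2)
def post(l,h): return np.array([0,0,.084])+h*N+(.099+l)*E2
E
python3 - <<'E'
from fit import *
O={"scene":{"red":(311.6,229.4),"orange":(303,224.9),"yellow":(292.5,225.5),"teal":(277.5,241.1),"blue":(277.5,251.6),"violet":(282.4,260.7),"pink":(291,265.7)},
"side":{"red":(312.1,241.4),"orange":(306.1,235.5),"yellow":(297.3,233.9),"blue":(278.4,255),"violet":(280,264),"pink":(286.1,270.4)}}
P={"scene":(248.8,216.7),"side":(262.7,217.5)}
C={n:cam(n) for n in O}
print("post",tri([(C[n],P[n]) for n in O]));print("red",tri([(C[n],O[n]["red"]) for n in O]));print("pink",tri([(C[n],O[n]["pink"]) for n in O]))
for w in (0,30,60):
    def f(q):
        r=[]
        F=W(q,filt(np.radians(w),q[4]))
        for n in O:
            p=proj(C[n],F)
            for k,m in enumerate(names):
                if m in O[n]: r+=list(p[k]-O[n][m])
            r+=list(.5*(proj(C[n],W(q,post(.0125,q[5])))[0]-P[n]))
        r+=[(q[4]-.010)/.003,(q[5]-.025)/.006,q[2]/.003]
        return r
    best=min((least_squares(f,[.6,.1,0,y0,.01,.025]) for y0 in np.arange(-3,3,.7)),key=lambda s:s.cost)
    print(w,best.cost,np.round(best.x,4))
    q=best.x;print(" resid",np.round(f(q),1))
    print(" knob",W(q,np.array([0,0,.084])+(q[4]+.03)*N)," lock",W(q,post(.0125,.031)))
E
```

```text
post (array([0.52905744, 0.08290673, 0.10431322]), [np.float64(0.3302237585715746), np.float64(0.33022375857155795)])
red (array([ 0.59209787, -0.02660137,  0.11840554]), [np.float64(0.7144009308301187), np.float64(0.7144009308300792)])
pink (array([ 0.5342461, -0.0431071,  0.0751213]), [np.float64(0.5374588355367321), np.float64(0.5374588355367128)])
0 34.20240630405099 [ 0.5679 -0.0219  0.0019  0.0454  0.0104  0.0295]
 resid [-1.2 -1.1 -1.5 -0.1 -1.   1.2  0.4  2.   0.3  1.9  0.3  1.1  0.4  0.
  2.9 -3.6 -0.4 -2.1 -0.7 -1.  -0.5  0.4  0.5  1.1  0.6  0.6  0.4 -0.5
  3.5 -2.9  0.1  0.7  0.6]
 knob [ 0.54474779 -0.02299202  0.11904656]  lock [0.54509789 0.08863902 0.11130781]
30 59.79798613706311 [ 0.5689 -0.0192 -0.0009  0.5087  0.0109  0.0184]
 resid [ 1.8  1.9  1.4  0.6  1.1 -0.3  0.  -1.7 -1.  -1.4 -1.5 -0.7 -1.2  0.3
 -3.8  5.2  2.1  1.3  1.6  0.2  1.2 -0.6 -0.3 -2.1 -0.4 -1.4 -0.3 -0.5
 -4.8  3.9  0.3 -1.1 -0.3]
 knob [ 0.54840838 -0.03059423  0.11662747]  lock [0.49907266 0.06955861 0.10850398]
60 380.65305735512516 [ 0.5709 -0.0127 -0.0019  1.1639 -0.0017  0.0657]
 resid [  1.1   2.5   0.8   0.8   0.5  -0.9  -0.4  -3.5  -1.3  -3.2  -1.4  -2.3
  -0.9  -0.9  -5.3  15.5   4.    1.8   3.1   0.2   2.1  -1.3   0.2  -3.8
   0.7  -2.8   1.5  -1.5 -12.5  12.9  -3.9   6.8  -0.6]
 knob [ 0.56447642 -0.02760466  0.10526547]  lock [0.46145977 0.0150834  0.10750079]
```

```bash
python3 - <<'E'
from fit import *
C={n:cam(n) for n in ("scene","side")};Q={}
for n,b in (("scene",(215,170,365,320)),("side",(228,178,362,322))):
    im=np.load(f"{n}0.npy");x0,y0,x1,y1=b
    hsv=cv2.cvtColor(im,cv2.COLOR_RGB2HSV)
    m=np.zeros(im.shape[:2],np.uint8);m[y0:y1,x0:x1]=((hsv[:,:,2]>205)&(hsv[:,:,1]<28))[y0:y1,x0:x1]
    m=cv2.morphologyEx(m,cv2.MORPH_OPEN,np.ones((3,3)))
    c=max(cv2.findContours(m,0,1)[0],key=cv2.contourArea)
    h=cv2.convexHull(c)
    q=cv2.approxPolyN(h,4)[0] if hasattr(cv2,"approxPolyN") else cv2.approxPolyDP(h,6,True)[:,0]
    print(n,cv2.contourArea(c),q.tolist());Q[n]=q.astype(float)
# order by angle from leftmost
def order(q):
    c=q.mean(0);q=q[np.argsort(np.arctan2(*(q-c).T[::-1]))];return np.roll(q,-np.argmin(q[:,0]),0)
a,b=order(Q["scene"]),order(Q["side"])
X=[tri([(C["scene"],u),(C["side"],v)]) for u,v in zip(a,b)]
for x in X: print(np.round(x[0],4),np.round(x[1],1))
X=np.array([x[0] for x in X])
for i in range(4):
    d=X[(i+1)%4]-X[i];print(i,np.linalg.norm(d),np.degrees(np.arctan2(d[1],d[0])))
E
```

```text
scene 4014.0 [[309, 310], [219, 251], [237, 222], [371, 206]]
side 6360.0 [[357, 247], [292, 315], [233, 244], [282, 176]]
[0.4668 0.0994 0.0347] [1.5 1.5]
[0.5419 0.0977 0.1404] [54.5 54.5]
[ 0.6123 -0.1465  0.229 ] [13.1 13.1]
[ 0.5206 -0.1142  0.0322] [0.8 0.8]
0 0.1296362274705608 -1.3171778567375891
1 0.26918521522939093 -73.90847413570091
2 0.2195163715679571 160.58072887230847
3 0.220287549496331 104.12784353440126
```

step_arm:
  commands:
    - [1,-0.232,-0.173,-0.036,0]
    - [1,-0.232,-0.173,-0.036,0]
    - [1,-0.232,-0.173,-0.036,0]
    - [1,-0.232,-0.173,-0.036,0]
    - [1,-0.232,-0.173,-0.036,0]
    - [1,-0.232,-0.173,-0.036,0]
    - [1,-0.232,-0.173,-0.036,0]

```text
time: 0.8
tcp_pos: [0.3944, 0.2403, 0.2431]
orientation: [-0.725, -3.056, 0.0]
ft_force: [0.2, -0.0, 0.2]
gripper_width: 0.0937
grip_force: 0.0
```

step_arm:
  commands:
    - [1,-0.232,-0.173,-0.036,0]
    - [1,-0.232,-0.173,-0.036,0]
    - [1,-0.232,-0.173,-0.036,0]
    - [1,-0.232,-0.173,-0.036,0]
    - [1,-0.232,-0.173,-0.036,0]
    - [1,-0.232,-0.173,-0.036,0]
    - [1,-0.232,-0.173,-0.036,0]

```text
time: 1.5
tcp_pos: [0.5306, -0.0313, 0.2808]
orientation: [-0.725, -3.056, -0.0]
ft_force: [0.5, 0.3, -0.2]
gripper_width: 0.0939
grip_force: 0.0
```

step_arm:
  commands:
    - [1,0,0,0,-1]
    - [1,0,0,0,-1]
    - [1,0,0,0,-1]
    - [1,0,0,0,-1]
    - [1,0,0,0,-1]
    - [1,0,0,0,-1]
    - [1,0,0,0,-1]
    - [1,0,0,0,0]

```text
time: 2.3
tcp_pos: [0.53, -0.0296, 0.2805]
orientation: [0.418, -3.113, -0.001]
ft_force: [-0.7, 0.0, -0.6]
gripper_width: 0.0937
grip_force: 0.0
```

```bash
python3 - <<'E'
from fit import *
st=bot.state();im=bot.camera("wrist");np.save("w1.npy",im);np.save("w1st.npy",st,allow_pickle=True)
cv2.imwrite("pics/w1.png",im[:,:,::-1])
print(st["time"],st["tcp_pos"],st["orientation"],np.round(st["joint_positions"],2),st["ft_force"])
for x in blobs(im,(0,0,560,420),40): print(x)
E
```

```text
2.3 [ 0.53002545 -0.02960471  0.28046886] [ 4.18025222e-01 -3.11256353e+00 -6.55468705e-04] [-0.22  0.06  1.55  0.    1.53 -2.06] [-0.70288264  0.00985525 -0.64541629]
('red', 295, [380.9, 221.7])
('red', 153, [268.6, 254.4])
('orange', 148, [286.8, 254.0])
('orange', 116, [74.6, 313.0])
('orange', 57, [481.9, 312.2])
('orange', 653, [52.8, 345.7])
('orange', 559, [505.5, 346.6])
('yellow', 168, [302.8, 245.5])
('green', 1066, [545.1, 103.3])
('green', 150, [311.3, 230.2])
('teal', 143, [310.5, 213.0])
('blue', 152, [300.9, 198.8])
('violet', 115, [285.6, 190.3])
('pink', 137, [267.8, 190.8])
```

View pics/w1.png

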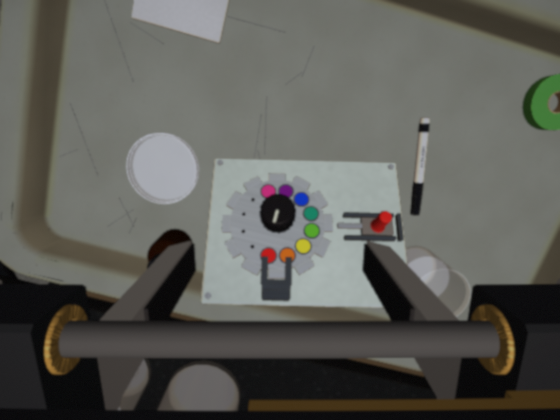

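The wrist view shows the knob at (278,213) and the fork's prongs at columns 265 and 289. Red is at (269,254) and orange at (287,254), and the post is at (384,220). I'll refit the yaw from the panel edges and leave the wheel angle free.

```bash
cat > wfit.py <<'E'
from fit import *
def run(tag):
    im=np.load(tag+".npy");st=np.load(tag+"st.npy",allow_pickle=True).item();c=cam("wrist",st)
    hsv=cv2.cvtColor(im,cv2.COLOR_RGB2HSV).astype(int)
    O={}
    for n,a,p in blobs(im,(215,150,335,275),40): O.setdefault(n,p)
    b=[p for n,a,p in blobs(im,(345,180,440,260),60) if n=="red"][0]
    g=cv2.cvtColor(im,cv2.COLOR_RGB2GRAY)
    # front edge of panel: strongest row gradient per column
    gy=cv2.Sobel(g,cv2.CV_32F,0,1,ksize=3);cols=np.arange(235,385,5)
    rows=np.array([140+np.argmax(gy[140:178,x]) for x in cols]);k=np.polyfit(cols,rows,1)
    for _ in range(3):
        ok=abs(rows-np.polyval(k,cols))<1.5;k=np.polyfit(cols[ok],rows[ok],1)
    edge=[(240,np.polyval(k,240)),(380,np.polyval(k,380))]
    def f(q):
        F=proj(c,W(q,filt(q[4],.010)));r=[]
        for i,m in enumerate(names):
            if m in O: r+=list(F[i]-O[m])
        # front edge points: intersect with panel plane, same unit x
        n=Ro.from_euler("z",q[3]).apply(N);P=[plane(c,e,n,W(q,np.array([0,0,.084]))) for e in edge]
        u=[Ro.from_euler("z",-q[3]).apply(x-q[:3]) for x in P]
        r+=[(u[0][0]-u[1][0])*3000,q[2]/.002]
        return r
    s=least_squares(f,[.57,-.02,0,.25,.2]);q=s.x
    print("cost",s.cost,"q",np.round(q,4),"wheel deg",np.degrees(q[4]),"front inliers",ok.sum())
    print("resid",np.round(f(q),1))
    n=Ro.from_euler("z",q[3]).apply(N)
    for h in (.02,.026,.031): 
        u=Ro.from_euler("z",-q[3]).apply(plane(c,b,n,W(q,np.array([0,0,.084])+h*N))-q[:3]);u[2]-=.084;print("post h",h,"e1",u@E1,"y",u[1])
    print("knob_grip",W(q,np.array([0,0,.084])+.04*N),"lock_grip y.1115",W(q,post(.0125,.031)))
    return q
E
python3 -c "
from wfit import *
run('w1')"
```

```text
cost 0.46449531763439694 q [ 5.668e-01 -2.080e-02 -2.000e-04  2.429e-01  2.308e-01] wheel deg 13.224924606086317 front inliers 30
resid [-0.4  0.2  0.1  0.5 -0.  -0.2  0.  -0.3 -0.  -0.2  0.1 -0.2 -0.   0.3
  0.3 -0.1  0.  -0.1]
post h 0.02 e1 0.0010499788630280642 y 0.11308920364499833
post h 0.026 e1 0.003187410027008131 y 0.11112874500180643
post h 0.031 e1 0.004968602663658244 y 0.10949502946581316
knob_grip [ 0.54456499 -0.0263542   0.11656544] lock_grip y.1115 [0.52275491 0.0831137  0.10919264]
```

step_arm:
  commands:
    - [0.6,0,0,0,-1]
    - [0.6,0,0,0,-1]
    - [0.6,0,0,0,-1]
    - [0.6,0,0,0,-1]
    - [0.6,0,0,0,-0.33]
    - [0.6,-0.087,-0.048,0,0]
    - [0.6,0,0,0.3,0]
    - [0.6,0,0,0.3,0]
  grip_force: 20

```text
time: 3.15
tcp_pos: [0.5468, -0.0267, 0.1917]
orientation: [-1.103, 2.937, -0.004]
ft_force: [0.3, 0.7, -0.6]
gripper_width: 0.056
grip_force: 0.0
```

step_arm:
  commands:
    - [0.6,0,0,0.3,0]
    - [0.6,0,0,0.25,0]
    - [0.6,0,0,0,0]

```text
time: 3.45
tcp_pos: [0.5392, -0.0253, 0.1022]
orientation: [1.101, -2.93, -0.012]
ft_force: [-0.9, -0.2, 0.2]
gripper_width: 0.0565
grip_force: 0.0
```

step_arm:
  commands:
    - [0,0,0,0,0]
    - [0,0,0,0,0]
    - [0,0,0,0,0]
    - [0,0,0,0,0]
    - [0,0,0,0,0]

```text
time: 3.95
tcp_pos: [0.5468, -0.0264, 0.1114]
orientation: [-1.106, 2.936, -0.003]
ft_force: [-2.4, 1.7, 6.1]
gripper_width: 0.038
grip_force: 20.0
```

step_arm:
  commands:
    - [0,0,0,0,0.8]
    - [0,0,0,0,0.8]
    - [0,0,0,0,0.8]
    - [0,0,0,0,0.8]
    - [0,0,0,0,0.8]
    - [0,0,0,0,0.8]
    - [0,0,0,0,0.8]
    - [0,0,0,0,0.8]

```text
time: 4.75
tcp_pos: [0.5469, -0.0265, 0.1108]
orientation: [-0.076, 3.136, -0.001]
ft_force: [-0.0, 0.3, 2.0]
gripper_width: 0.0362
grip_force: 20.0
```

step_arm:
  commands:
    - [0,0,0,0,0.8]
    - [0,0,0,0,0.8]
    - [0,0,0,0,0]

```text
time: 5.05
tcp_pos: [0.5472, -0.0267, 0.1106]
orientation: [0.183, 3.131, -0.0]
ft_force: [1.5, 0.8, 3.2]
gripper_width: 0.0378
grip_force: 20.0
```

```bash
cat > look.py <<'E'
import sys
from fit import *
# fixed pose q; estimate wheel angle and post travel from the scene camera
q=[.5668,-.0208,-.0002,.2429]
im=bot.camera("scene");st=bot.state();c=cam("scene")
if len(sys.argv)>1: cv2.imwrite(f"pics/{sys.argv[1]}.png",cv2.resize(im[180:300,225:355],(650,600),interpolation=cv2.INTER_CUBIC)[:,:,::-1])
n=Ro.from_euler("z",q[3]).apply(N)
for nm,a,p in blobs(im,(220,195,360,300),15):
    u=Ro.from_euler("z",-q[3]).apply(plane(c,p,n,W(q,np.array([0,0,.084])+.01*N))-q[:3]);u[2]-=.084
    e1=u@E1;r=np.hypot(e1,u[1])
    k=names.index(nm);print(nm,a,"r %.3f wheel %.1f"%(r,(30*k-np.degrees(np.arctan2(u[1],e1)))))
print(st["time"],st["tcp_pos"],st["ft_force"],st["torque"],st["gripper_width"])
E
python3 look.py s1
```

```text
red 119 r 0.119 wheel -88.3
red 61 r 0.041 wheel 37.4
orange 30 r 0.067 wheel -13.1
green 24 r 0.041 wheel 44.7
blue 53 r 0.039 wheel 43.3
violet 49 r 0.037 wheel 42.5
pink 59 r 0.036 wheel 40.1
5.1 [ 0.54714224 -0.02665128  0.1105942 ] [1.5350382  0.48574723 5.261375  ] [ 0.60003809 -0.38741913  0.29397332] 0.03743668543649364
```

View pics/s1.png

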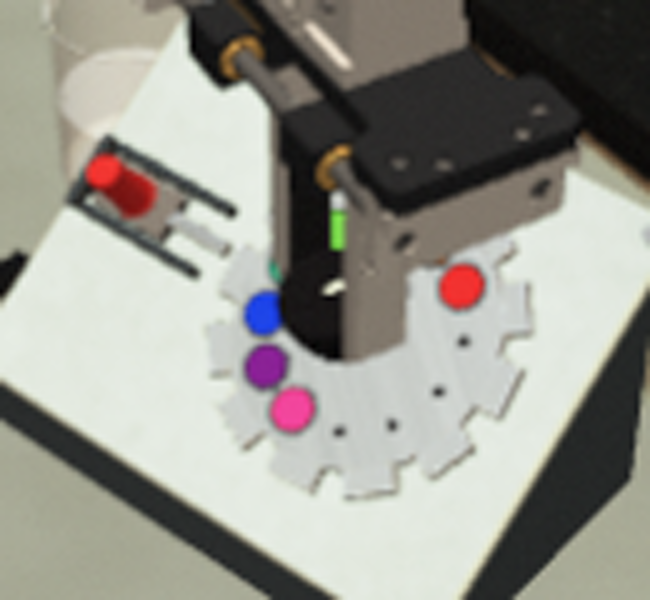

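The scene shows the wheel carried round to about 41°, with red clear of the fork. I'll release it and see where it springs.

step_arm:
  commands:
    - [0.6,0,0,0,0]
    - [0.6,0,0,0,0]
    - [0.6,0,0,0,0]
    - [0.6,0,0,0,0]

```text
time: 5.5
tcp_pos: [0.5443, -0.0265, 0.1079]
orientation: [-0.183, -3.135, 0.0]
ft_force: [1.2, 0.7, -1.2]
gripper_width: 0.0566
grip_force: 0.0
```

```bash
python3 look.py
```

```text
red 120 r 0.119 wheel -88.3
red 48 r 0.042 wheel 30.0
orange 23 r 0.054 wheel -12.8
green 32 r 0.041 wheel 36.8
blue 59 r 0.037 wheel 33.1
violet 50 r 0.037 wheel 31.8
pink 58 r 0.037 wheel 389.7
5.55 [ 0.54441746 -0.02650774  0.10805603] [-0.36468344  0.79185252 -0.56304421] [ 0.00398245 -0.00317734  0.03134805] 0.05648786734121243
```

It springs to about 30°, the orange click, so four more clicks are needed.

step_arm:
  commands:
    - [0.6,0,0,0,-1]
    - [0.6,0,0,0,-1]
    - [0.6,0,0,0,-1]
    - [0.6,0,0,0,-1]
    - [0.6,0,0,0,-1]
    - [0.6,0,0,0,-1]
    - [0.6,0,0,0,-1]
    - [0.6,0,0,0,-1]

```text
time: 6.35
tcp_pos: [0.5446, -0.0265, 0.1083]
orientation: [1.114, -2.937, -0.0]
ft_force: [0.3, -0.4, -0.8]
gripper_width: 0.056
grip_force: 0.0
```

step_arm:
  commands:
    - [0,0,0,0,0]
    - [0,0,0,0,0]
    - [0,0,0,0,0]
    - [0,0,0,0,0]
    - [0,0,0,0,0]

```text
time: 6.85
tcp_pos: [0.5456, -0.0273, 0.1085]
orientation: [-1.106, 2.939, -0.003]
ft_force: [3.8, -3.8, -5.0]
gripper_width: 0.0387
grip_force: 20.0
```

step_arm:
  commands:
    - [0,0,0,0,1]
    - [0,0,0,0,1]
    - [0,0,0,0,1]
    - [0,0,0,0,1]
    - [0,0,0,0,1]
    - [0,0,0,0,1]
    - [0,0,0,0,1]
    - [0,0,0,0,1]

```text
time: 7.65
tcp_pos: [0.545, -0.0262, 0.1088]
orientation: [-0.19, -3.136, -0.001]
ft_force: [1.6, -2.4, -0.8]
gripper_width: 0.0375
grip_force: 20.0
```

```bash
python3 look.py
```

```text
red 117 r 0.119 wheel -88.3
red 62 r 0.041 wheel 51.5
orange 33 r 0.065 wheel -15.1
orange 37 r 0.041 wheel 57.2
blue 31 r 0.041 wheel 55.5
violet 48 r 0.037 wheel 58.2
pink 56 r 0.037 wheel 56.2
7.7 [ 0.54502863 -0.02626794  0.10870347] [ 1.37904647 -3.00284118 -1.13454192] [ 0.15067606 -0.32533496  0.23099395] 0.037450771341398875
```

step_arm:
  commands:
    - [0.6,0,0,0,0]
    - [0.6,0,0,0,0]
    - [0.6,0,0,0,0]
    - [0.6,0,0,0,0]

```text
time: 8.1
tcp_pos: [0.5447, -0.0262, 0.1085]
orientation: [-0.183, -3.136, -0.0]
ft_force: [-1.0, -0.2, -0.0]
gripper_width: 0.0563
grip_force: 0.0
```

```bash
python3 look.py
```

```text
red 118 r 0.119 wheel -88.3
red 65 r 0.041 wheel 56.6
orange 24 r 0.055 wheel -12.9
orange 51 r 0.041 wheel 59.8
teal 33 r 0.041 wheel 67.1
violet 49 r 0.037 wheel 63.7
pink 58 r 0.036 wheel 61.9
8.15 [ 0.54477321 -0.02625907  0.10852261] [ 0.25524993 -0.6070159  -0.27151415] [ 0.04105799 -0.01130634  0.02654857] 0.05652928519884246
```

step_arm:
  commands:
    - [0.6,0,0,0,-1]
    - [0.6,0,0,0,-1]
    - [0.6,0,0,0,-1]
    - [0.6,0,0,0,-1]
    - [0.6,0,0,0,-1]
    - [0.6,0,0,0,-1]
    - [0.6,0,0,0,-1]
    - [0.6,0,0,0,-1]

```text
time: 8.95
tcp_pos: [0.5448, -0.0264, 0.1085]
orientation: [1.115, -2.937, -0.0]
ft_force: [-0.5, 0.0, 0.8]
gripper_width: 0.0562
grip_force: 0.0
```

step_arm:
  commands:
    - [0,0,0,0,0]
    - [0,0,0,0,0]
    - [0,0,0,0,0]
    - [0,0,0,0,0]
    - [0,0,0,0,0]

```text
time: 9.45
tcp_pos: [0.5457, -0.0272, 0.1086]
orientation: [-1.106, 2.939, -0.003]
ft_force: [3.7, -3.8, -3.6]
gripper_width: 0.0386
grip_force: 20.0
```

step_arm:
  commands:
    - [0,0,0,0,1]
    - [0,0,0,0,1]
    - [0,0,0,0,1]
    - [0,0,0,0,1]
    - [0,0,0,0,1]
    - [0,0,0,0,1]
    - [0,0,0,0,1]
    - [0,0,0,0,1]

```text
time: 10.25
tcp_pos: [0.5449, -0.0262, 0.1088]
orientation: [-0.19, -3.136, -0.001]
ft_force: [0.1, -1.9, -0.7]
gripper_width: 0.0376
grip_force: 20.0
```

step_arm:
  commands:
    - [0.6,0,0,0,0]
    - [0.6,0,0,0,0]
    - [0.6,0,0,0,0]
    - [0.6,0,0,0,0]

```text
time: 10.65
tcp_pos: [0.5447, -0.0262, 0.1085]
orientation: [-0.182, -3.136, -0.0]
ft_force: [0.4, 0.9, -0.2]
gripper_width: 0.0564
grip_force: 0.0
```

```bash
python3 look.py
```

```text
red 117 r 0.119 wheel -88.4
red 64 r 0.040 wheel 86.0
orange 24 r 0.055 wheel -12.9
orange 63 r 0.041 wheel 86.6
yellow 50 r 0.041 wheel 89.8
blue 38 r 0.041 wheel 96.9
pink 54 r 0.037 wheel 93.7
10.7 [ 0.54478725 -0.02625628  0.10850348] [-0.20234123 -0.59992198  0.64805965] [0.04624274 0.00517519 0.01447654] 0.056603373943782245
```

step_arm:
  commands:
    - [0.6,0,0,0,-1]
    - [0.6,0,0,0,-1]
    - [0.6,0,0,0,-1]
    - [0.6,0,0,0,-1]
    - [0.6,0,0,0,-1]
    - [0.6,0,0,0,-1]
    - [0.6,0,0,0,-1]
    - [0.6,0,0,0,-1]

```text
time: 11.5
tcp_pos: [0.5449, -0.0264, 0.1085]
orientation: [1.115, -2.937, -0.0]
ft_force: [-0.9, -0.0, 0.8]
gripper_width: 0.0566
grip_force: 0.0
```

step_arm:
  commands:
    - [0,0,0,0,0]
    - [0,0,0,0,0]
    - [0,0,0,0,0]
    - [0,0,0,0,0]
    - [0,0,0,0,0]

```text
time: 12.0
tcp_pos: [0.5457, -0.0273, 0.1086]
orientation: [-1.106, 2.939, -0.003]
ft_force: [2.8, -2.5, -3.2]
gripper_width: 0.0379
grip_force: 20.0
```

step_arm:
  commands:
    - [0,0,0,0,1]
    - [0,0,0,0,1]
    - [0,0,0,0,1]
    - [0,0,0,0,1]
    - [0,0,0,0,1]
    - [0,0,0,0,1]
    - [0,0,0,0,1]
    - [0,0,0,0,1]

```text
time: 12.8
tcp_pos: [0.5451, -0.0263, 0.1088]
orientation: [0.19, 3.136, 0.001]
ft_force: [1.3, -3.7, -0.9]
gripper_width: 0.0375
grip_force: 20.0
```

step_arm:
  commands:
    - [0.6,0,0,0,0]
    - [0.6,0,0,0,0]
    - [0.6,0,0,0,0]
    - [0.6,0,0,0,0]

```text
time: 13.2
tcp_pos: [0.5447, -0.0262, 0.1084]
orientation: [-0.182, -3.136, -0.001]
ft_force: [-0.1, -0.7, 0.3]
gripper_width: 0.0561
grip_force: 0.0
```

```bash
python3 look.py
```

```text
red 118 r 0.119 wheel -88.4
red 66 r 0.038 wheel 116.2
orange 23 r 0.055 wheel -13.1
orange 63 r 0.039 wheel 116.3
yellow 62 r 0.041 wheel 116.6
green 44 r 0.041 wheel 119.7
violet 33 r 0.041 wheel 127.1
pink 15 r 0.039 wheel 118.1
13.25 [ 0.54473494 -0.02624313  0.10849857] [-0.22487879  0.32632244 -0.03917292] [0.01691736 0.05921444 0.02319146] 0.05654329673382925
```

The wheel is at 120° (teal), so one more stroke is needed. Then I'll lift clear and check from above.

step_arm:
  commands:
    - [0.6,0,0,0,-1]
    - [0.6,0,0,0,-1]
    - [0.6,0,0,0,-1]
    - [0.6,0,0,0,-1]
    - [0.6,0,0,0,-1]
    - [0.6,0,0,0,-1]
    - [0.6,0,0,0,-1]
    - [0.6,0,0,0,-1]

```text
time: 14.05
tcp_pos: [0.5448, -0.0263, 0.1085]
orientation: [1.115, -2.937, -0.0]
ft_force: [1.1, -0.4, -0.3]
gripper_width: 0.0565
grip_force: 0.0
```

step_arm:
  commands:
    - [0,0,0,0,0]
    - [0,0,0,0,0]
    - [0,0,0,0,0]
    - [0,0,0,0,0]
    - [0,0,0,0,0]

```text
time: 14.55
tcp_pos: [0.5457, -0.0272, 0.1086]
orientation: [-1.106, 2.939, -0.003]
ft_force: [2.8, -3.1, -3.4]
gripper_width: 0.0382
grip_force: 20.0
```

step_arm:
  commands:
    - [0,0,0,0,1]
    - [0,0,0,0,1]
    - [0,0,0,0,1]
    - [0,0,0,0,1]
    - [0,0,0,0,1]
    - [0,0,0,0,1]
    - [0,0,0,0,1]
    - [0,0,0,0,1]

```text
time: 15.35
tcp_pos: [0.5451, -0.0263, 0.1088]
orientation: [0.19, 3.136, 0.001]
ft_force: [1.3, -2.1, -0.8]
gripper_width: 0.0375
grip_force: 20.0
```

step_arm:
  commands:
    - [0.6,0,0,0,0]
    - [0.6,0,0,0,0]
    - [0.6,0,0,0,0]
    - [0.6,0,0,-0.3,0]
    - [0.6,0,0,-0.3,0]
    - [0.6,0,0,-0.3,0]
    - [0.6,0,0,-0.25,0]
    - [0.6,0,0,0,0]

```text
time: 16.15
tcp_pos: [0.5485, -0.0269, 0.2885]
orientation: [0.181, 3.123, -0.003]
ft_force: [-0.3, -0.6, -0.6]
gripper_width: 0.0563
grip_force: 0.0
```

step_arm:
  commands:
    - [0.6,0,0,0,-1]
    - [0.6,0,0,0,-1]
    - [0.6,0,0,0,-1]
    - [0.6,0,0,0,-0.9]
    - [0.6,0,0,0,0]

```text
time: 16.65
tcp_pos: [0.5441, -0.0261, 0.2796]
orientation: [0.456, -3.106, -0.002]
ft_force: [-0.2, -0.7, 0.3]
gripper_width: 0.0564
grip_force: 0.0
```

```bash
python3 - <<'E'
from wfit import *
st=bot.state();im=bot.camera("wrist");np.save("w2.npy",im);np.save("w2st.npy",st,allow_pickle=True)
cv2.imwrite("pics/w2.png",im[:,:,::-1]);print(st["time"],st["tcp_pos"],st["orientation"])
for x in blobs(im,(200,130,450,300),40): print(x)
try: run("w2")
except Exception as e: print(repr(e))
E
```

```text
16.65 [ 0.5441078  -0.02614775  0.2795913 ] [ 4.56492766e-01 -3.10576019e+00 -1.80777189e-03]
('red', 147, [261.0, 180.9])
('red', 311, [381.6, 211.7])
('orange', 151, [247.4, 191.8])
('yellow', 156, [241.3, 207.8])
('green', 157, [244.6, 224.8])
('teal', 165, [257.1, 238.3])
('blue', 187, [275.2, 243.9])
('violet', 156, [293.7, 239.9])
('pink', 168, [307.3, 227.7])
cost 0.07744503062522483 q [ 5.6710e-01 -2.0900e-02  3.0000e-04  2.4290e-01  2.6203e+00] wheel deg 150.13182105947718 front inliers 30
resid [-0.1  0.1  0.   0.1  0.1  0.   0.2  0.   0.  -0.2 -0.  -0.1 -0.  -0.
 -0.1  0.1 -0.   0.1]
post h 0.02 e1 0.0007350786081267993 y 0.11307327300186197
post h 0.026 e1 0.0031343830642238113 y 0.11102770778403662
post h 0.031 e1 0.0051338034443046965 y 0.10932307010251546
knob_grip [ 0.54483941 -0.02646341  0.11702445] lock_grip y.1115 [0.52303432 0.08300548 0.10965165]
```

View pics/w2.png

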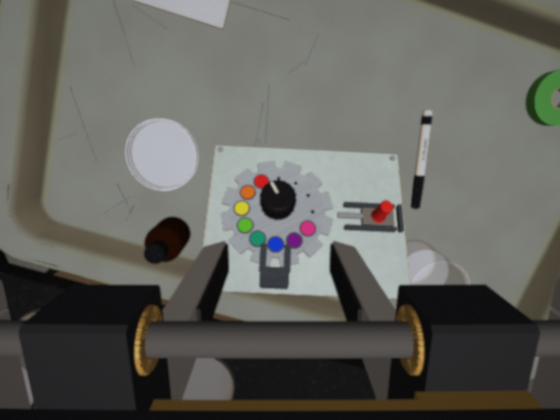

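The fit gives the wheel at 150.1°, so blue (275,244) stands in the fork, and the post (382,212) is still withdrawn. Next is the lock post.

step_arm:
  commands:
    - [0.4,0,0,0,0.47]
    - [0.4,-0.039,0.249,0,0]
    - [0.4,0,0.249,0,0]
    - [0.4,0,0.249,0,0]
    - [0.4,0,0,0.3,0]
    - [0.4,0,0,0.3,0]
    - [0.4,0,0,0.2,0]
    - [0.4,0,0,0.1,0]
  grip_force: 12

```text
time: 17.5
tcp_pos: [0.5205, 0.084, 0.1417]
orientation: [0.377, -3.112, -0.002]
ft_force: [0.1, -0.2, -0.1]
gripper_width: 0.0376
grip_force: 0.0
```

step_arm:
  commands:
    - [0.4,0,0,0.2,0]
    - [0.4,0,0,0.1,0]
    - [0.4,0,0,0,0]
    - [0.4,0,0,0,0]

```text
time: 17.9
tcp_pos: [0.5235, 0.0838, 0.1009]
orientation: [0.378, -3.118, -0.0]
ft_force: [-0.7, 0.4, 1.0]
gripper_width: 0.0374
grip_force: 0.0
```

step_arm:
  commands:
    - [0,0,0,0,0]
    - [0,0,0,0,0]
    - [0,0,0,0,0]
    - [0,0,0,0,0]
    - [0,0,0,0,0]

```text
time: 18.4
tcp_pos: [0.5244, 0.0838, 0.102]
orientation: [-0.379, 3.117, 0.0]
ft_force: [-0.9, 1.0, 3.7]
gripper_width: 0.0135
grip_force: 12.0
```

```bash
python3 look.py s3; python3 -c "
from fit import *
s=bot.state();u=Ro.from_euler('z',-.2429).apply(s['tcp_pos']-np.array([.5671,-.0209,.0003]));print(u,s['gripper_width'],s['grip_force'],s['orientation'])"
```

```text
red 34 r 0.130 wheel -88.7
red 17 r 0.105 wheel -89.4
red 61 r 0.037 wheel 147.6
orange 64 r 0.038 wheel 146.5
yellow 63 r 0.040 wheel 146.0
green 59 r 0.041 wheel 146.6
teal 54 r 0.041 wheel 148.0
blue 58 r 0.042 wheel 150.5
violet 49 r 0.041 wheel 152.1
pink 46 r 0.041 wheel 154.1
18.45 [0.52440793 0.08384151 0.10193565] [-0.69224558  0.60638371  4.45150634] [0.1279775  0.14197044 0.02653079] 0.013365577599009373
[-0.01624655  0.111935    0.10163565] 0.013365577599009373 12.001471166149713 [-3.79120199e-01  3.11705338e+00  5.26299157e-05]
```

View pics/s3.png

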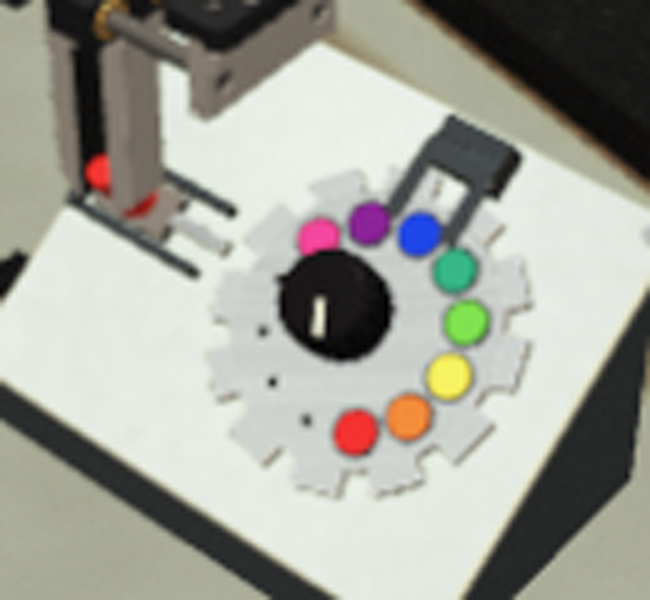

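The post is gripped (width 13.4 mm) with a travel of about 13 mm left, and blue is in the fork. I'll slide it home now.

step_arm:
  commands:
    - [0,0,-0.02,0,0]
    - [0,0,-0.02,0,0]
    - [0,0,-0.02,0,0]
    - [0,0,-0.02,0,0]
    - [0,0,0,0,0]

```text
time: 18.95
tcp_pos: [0.5274, 0.0719, 0.1019]
orientation: [-0.379, 3.117, 0.0]
ft_force: [-0.8, 0.1, 5.3]
gripper_width: 0.0134
grip_force: 12.0
```

step_arm:
  commands:
    - [0,0,-0.01,0,0]
    - [0,0,-0.008,0,0]
    - [0,0,0,0,0]

```text
time: 19.25
tcp_pos: [0.5277, 0.0706, 0.1019]
orientation: [-0.378, 3.118, 0.004]
ft_force: [-1.5, 4.9, 6.5]
gripper_width: 0.0136
grip_force: 12.0
```

```bash
python3 -c "
from fit import *
s=bot.state();u=Ro.from_euler('z',-.2429).apply(s['tcp_pos']-np.array([.5671,-.0209,.0003]));print(u,s['gripper_width'],s['ft_force'])"
```

```text
[-0.01627842  0.09830879  0.10159757] 0.013585580180173733 [-1.54355071  4.89208511  6.52489385]
```

step_arm:
  commands:
    - [0,0,-0.01,0,0]
    - [0,0,0,0,0]
    - [0,0,0,0,0]

```text
time: 19.55
tcp_pos: [0.5276, 0.0705, 0.1019]
orientation: [-0.379, 3.118, 0.008]
ft_force: [-2.2, 7.6, 6.2]
gripper_width: 0.0136
grip_force: 12.0
```

step_arm:
  commands:
    - [0,0,0.01,0,0]
    - [0.4,0,0,0,0]
    - [0.4,0,0,0,0]
    - [0.4,0,0,0,0]
    - [0.4,0,0,-0.2,0]
    - [0.4,0,0,-0.3,0]
    - [0.4,0,0,-0.3,0]
    - [0.4,0,0,-0.3,0]

```text
time: 20.35
tcp_pos: [0.5267, 0.069, 0.267]
orientation: [0.379, -3.117, 0.0]
ft_force: [0.3, -0.3, 0.8]
gripper_width: 0.0374
grip_force: 0.0
```

step_arm:
  commands:
    - [0.4,0,-0.24,0,0]
    - [0.4,0,-0.24,0,0]
    - [0.4,0,-0.12,0,0]
    - [0.4,0,0,0,0]

```text
time: 20.75
tcp_pos: [0.549, -0.0204, 0.2655]
orientation: [0.373, -3.118, 0.001]
ft_force: [-0.5, 0.4, 0.3]
gripper_width: 0.0378
grip_force: 0.0
```

```bash
python3 - <<'E'
from wfit import *
st=bot.state();im=bot.camera("wrist");np.save("w3.npy",im);np.save("w3st.npy",st,allow_pickle=True)
cv2.imwrite("pics/w3.png",im[:,:,::-1]);print(st["time"],st["tcp_pos"],st["ft_force"])
try: run("w3")
except Exception as e: print(repr(e))
E
```

```text
20.75 [ 0.548988   -0.02035214  0.26548584] [-0.49229145  0.3502713   0.28961245]
cost 0.09853810673350298 q [ 5.6700e-01 -2.1100e-02  4.0000e-04  2.3870e-01  2.6149e+00] wheel deg 149.8215615869158 front inliers 30
resid [ 0.1  0.2  0.   0.1 -0.1  0.   0.1  0.   0.  -0.1  0.  -0.1 -0.1 -0.
 -0.2 -0.   0.   0.2]
post h 0.02 e1 0.0004022322887070046 y 0.09946542046146126
post h 0.026 e1 0.002857747366375969 y 0.09772841479597737
post h 0.031 e1 0.00490400993110007 y 0.09628091007474084
knob_grip [ 0.54467064 -0.02648262  0.11712272] lock_grip y.1115 [0.52332765 0.08307731 0.10974992]
```

View pics/w3.png

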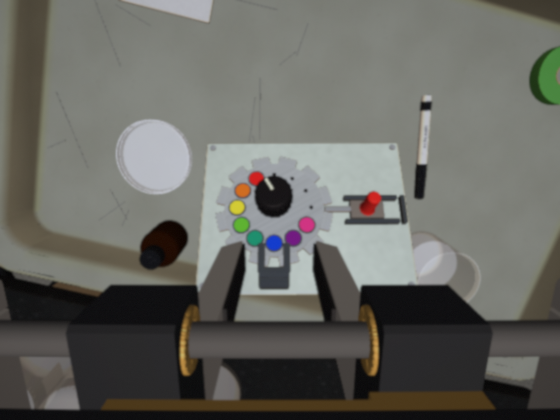

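The bolt is in the rim slot at (330,209) and the post is home at (370,204), which the fit puts at y ≈ 99 mm. Blue is in the fork with the wheel at 149.8°, and the bystanders look undisturbed. I'll hand the job in.

```bash
python3 -c "
from rig import bot
print(bot.close_job())"
```

```text
the job is handed in; nothing more can be done
None
```

The job is handed in: my last camera check put the wheel at 149.8° with blue in the window, the lock fully home, the arm clear and the bystanders in place; `close_job()` returned no verdict.

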